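Unlock the slicer's blade insert and hold it up for brushing

TASK

Turn the green thickness dial of the vegetable slicer back to its zero stop, which unlocks the orange blade insert, then lift the insert out by its upright grip. Hold it in the air centred over the white bowl, its middle about 25 cm above the worktop, tipped about 45 degrees so that its toothed face looks up and towards the person at the front edge of the worktop (the robot's side), who will brush it off into the bowl. Finish while holding it there, at rest, and leave the other things where they stand.

Things in the scene. Friction and masses are not known exactly. Their poses are not given: they have to be found in the camera images.
- slicer: Vegetable slicer, fixed: clear catch container (112 x 285 mm) under a white deck 124 mm wide, 305 mm long; deck surface 97 mm above the worktop, side rails to 102 mm. Origin: centre of the container's underside, on the worktop. y runs along the slicer: feed ramp and white carrying loop (to +184 mm) at the +y end, dial at y = -125 mm, insert between; z up.
- thickness_dial (a joint): Thickness dial, rad: 0 at its zero stop, starts at 1.3 to 2.5. Clockwise from above increases it, so it goes home counter-clockwise; it stays where left (friction 0.05 N m). It moves a flat green fork (two prongs 72 mm apart, top 5 mm above the deck) 7 mm per rad over the insert's end: the insert cannot be lifted unless the dial is within about 0.3 rad of zero.
- dial_grip (a point): Point on the dial's vertical axis in its upright grip bar, 124 mm above the worktop. The bar is 12 mm thick along this point's x, 42 mm long along its y (white pointer line at the +y end) and stands from 110 to 132 mm above the worktop on a 45 mm round dial (red mark on its grey seat: zero). The point turns with the dial; at zero its axes are parallel to the slicer's.
- insert: Loose orange blade insert, plate 94 (x) x 92 (y) x 6 mm, 90 g, with a steel blade and upright julienne teeth (7 mm) near its +y end and an upright grip near its -y end. Lies in the deck's recess with 2 mm play, flush, axes parallel to the slicer's. Origin: centre of the plate's underside, 91 mm above the worktop at the start; z points out of the toothed face (up at the start).
- insert_grip (a point): Point in the insert's upright grip, at x 0, y -36, z 20 mm in the insert's frame (111 mm above the worktop at the start); axes as the insert's. The grip is 10 mm thick along y, 44 mm long along x and stands 22 mm above the plate. Between the face of the grip and the round seat of the dial lie 45 mm of deck, free between the prongs when the dial is at zero.
- tub: White bowl, 192 x 225 mm, 62 mm high, loose; the insert is held over it. Origin: centre of its underside.
- view_direction (a point): Invisible mark on the worktop that only gives a direction and does not move: its z axis points 45 degrees up and back towards the person at the front edge (world direction -0.707, 0, 0.707), the way the toothed face shall look.
- lemon: Lemon, loose bystander at the back.
- garlic: Garlic bulb, loose bystander at the back.
- mug: Beige mug, loose bystander at the back left.
There are look-alikes about, which are no part of the job. Of the things shaped like the insert, the orange one is meant.

How it is judged:
By the outcome, as a careful person would: the job done as asked, in the order asked, and still so for the second after the job is handed in, while the arm keeps its last pose, push and grip.
It also fails if it takes over 56 s, if anything falls off the work surface, if the arm or the gripper's body presses on something with over 40 N, if the wrist force passes 120 N, or if a joint passes its speed limit or range.

ROBOT

A 6-joint arm with a two-finger parallel gripper is mounted at the origin on a cart in front of the work surface, level with it; the furniture and walls round the work are solid. World frame = base frame: x ahead of the robot, y to its left, z up, the work surface at z = 0. Lengths are in m, angles in rad, forces in N, time in s.
With the tool pointing down it reaches from about 0.325 to 0.775 m from the base axis. Payload 5.5 kg.
Tool frame: the origin (TCP) lies between the finger pads; the fingertips stand 8 mm ahead of it and the grasp point (between the pads) lies 11 mm behind it (tcp_to_tips is the distance from the TCP to the fingertips, in m); z points along the fingers, y is the line along which they close (so a half turn about z gives the same grasp; the last joint's range is limited). The gripper opens to 88 mm and grips with 3 to 60 N. Pads are 20 mm wide; open, the fingers measure 115 mm over their backs; the gripper's body (75 mm by 178 mm) begins 61 mm behind the grasp point.
Start: joints at [1.17, 0.091, 1.231, -0, 1.82, -0.057], TCP at [0.202, 0.565, 0.231] pointing down, gripper open.
Joint ranges: [-2.87, 2.87], [-0.86, 2.18], [0.17, 2.46], [-1.51, 4.65], [0.06, 2.69], [-2.65, 2.65]. Speed limits (rad/s): [2.57, 2.57, 3.01, 3.14, 3.14, 3.14].

INTERFACE

Orientations are given as a unit quaternion [w, x, y, z].
In Python, from bench import * gives the robot as it stands. Calls block until the motion is done:
- move_to(position, orientation): joint-space move of the TCP to a pose.
- move_l(position, speed=0.15, orientation=None): straight line of the TCP; orientation=None keeps the orientation; speed is the mean speed in m/s.
- movej(angles): joint-space move.
- gripper_open() and close(): open the fingers fully, or close them until they stop; the grip force is fixed at half the most.
- hold(seconds).
- inverse_kinematics(position, orientation): joint angles nearest the present ones, or None.
- state(): the state.
- get_image(name): name is "side" or "top"; returns a dict with "frame" (480x640x3 uint8, blue, green, red), "depth" (480x640 float32, m along the optical axis (not along the pixel's ray), 0 where there is no reading), "camera_matrix" (3x3 intrinsics, pixels), "view" (4x4, takes a point from world to camera coordinates). Camera axes: x right, y up, looking along -z (the intrinsics and any distortion apply to the point x, -y, -z); pixel columns grow to the right and rows downward; lengths in m; the calibration is good to about 2 mm. A picture is of the moment at which its call begins.
A pose or a line that the arm cannot do raises IKError and nothing moves.
- job_done(): hands the job in; it is judged then, once.
The state is a dict: "time": time; "joint_pos": joint angles; "dq": joint speeds; "joint_torque": joint torques, N m; "ee_pos": TCP position; "ee_rot": TCP orientation; "ft_force": force on the tool from outside, world axes, zero at the start; "moment": the same for the moment, N m; "finger_gap": finger opening in m; "finger_force": force on a finger pad.
Only numpy, scipy, OpenCV 4.12 (cv2) and the standard library are available. Lean on these libraries where they do the work, as an engineer would, in place of code of your own. Each camera call takes 0.05 s, during which the arm holds its last target. There are 200 camera calls.

## Working session

There is one attempt and no reset: what is moved stays moved. The work goes in short steps, each a Python script; the robot and the scene stay as the last script left them, time stands still between calls to the robot, and variables do not carry over. Pictures are saved under pics/ and viewed, at most 10 in all, crops included, and the job is handed in when it is done.

```bash
mkdir -p pics
cat > h.py <<'E'
from bench import *
import numpy as np, cv2, pickle
from scipy.spatial.transform import Rotation as R
def cloud(d):
    K=np.array(d["camera_matrix"]);z=d["depth"];v,u=np.mgrid[:480,:640]
    p=np.stack([(u-K[0,2])/K[0,0]*z,-(v-K[1,2])/K[1,1]*z,-z,np.ones_like(z)],-1)
    w=p@np.linalg.inv(np.array(d["view"])).T
    w=w[...,:3]; w[z==0]=np.nan
    return w
E
python3 - <<'E'
from h import *
ims={}
for n in("side","top"):
    d=get_image(n);ims[n]=d;cv2.imwrite(f"pics/{n}0.png",d["frame"]);print(n,np.round(d["camera_matrix"],1).tolist(),np.round(np.linalg.inv(d["view"]),3).tolist(),d.keys())
pickle.dump(ims,open("i0.pkl","wb"))
print(state())
E
```

```text
side [[514.0, 0.0, 311.5], [0.0, 514.0, 232.8], [0.0, 0.0, 1.0]] [[-1.0, -0.002, 0.001, 0.503], [0.002, -0.379, 0.925, 1.044], [-0.002, 0.925, 0.379, 0.525], [0.0, 0.0, 0.0, 1.0]] dict_keys(['frame', 'depth', 'camera_matrix', 'view'])
top [[539.9, 0.0, 321.9], [0.0, 539.9, 241.3], [0.0, 0.0, 1.0]] [[-0.001, 0.988, -0.151, 0.349], [-1.0, 0.0, 0.008, 0.047], [0.008, 0.151, 0.988, 1.259], [0.0, 0.0, 0.0, 1.0]] dict_keys(['frame', 'depth', 'camera_matrix', 'view'])
{'time': 0.1, 'joint_pos': array([ 1.17027070e+00,  9.17298921e-02,  1.23175163e+00, -4.82626178e-05,
        1.81978821e+00, -5.67118024e-02]), 'dq': array([ 1.42170524e-03, -1.67066983e-05, -3.75425434e-03,  7.99201133e-04,
       -8.85931714e-04,  1.37645837e-04]), 'joint_torque': array([ 1.49829477e-03, -4.47858596e+01, -4.07568169e+01,  6.98718661e-02,
        2.84860568e-02, -1.05913218e-04]), 'ee_pos': array([0.20217374, 0.56464634, 0.22965989]), 'ee_rot': array([-1.67256640e-04,  1.71067242e-01,  9.85258999e-01, -8.22021913e-04]), 'ft_force': array([ 0.39957776, -0.57251047,  0.52871793]), 'moment': array([ 0.0033337 ,  0.0508254 , -0.03134473]), 'finger_force': 0.0, 'finger_gap': 0.08812902065147987}
```

View pics/side0.png

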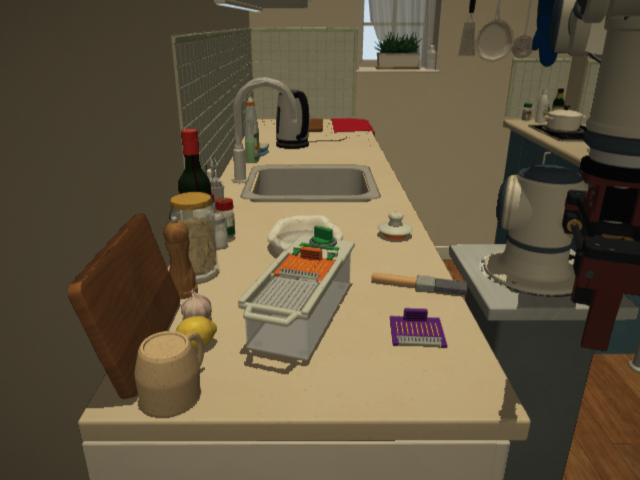

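View pics/top0.png

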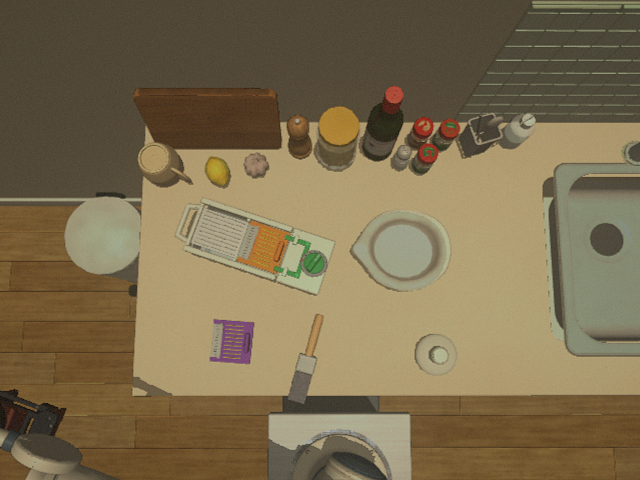

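Side view: slicer (300,295), orange insert grip (312,253), dial (322,237), bowl behind. Top view: orange insert (264,248), dial (314,263), bowl (402,250), purple look-alike loose at (232,342). The orange insert in the slicer is the one meant, by its colour and because it lies next to the dial. Next: an enlarged crop and measurements from both views.

Run:
```python
from h import *
ims=pickle.load(open("i0.pkl","rb"))
d=ims["top"];s=ims["side"]
a=cv2.resize(d["frame"][190:305,170:345],None,fx=4.5,fy=4.5,interpolation=cv2.INTER_CUBIC)[:517,:787]
cv2.imwrite("pics/c1.png",a)
b=cv2.resize(s["frame"][215:360,235:365],None,fx=4,fy=4,interpolation=cv2.INTER_CUBIC)
cv2.imwrite("pics/c2.png",b)
for n,I in ims.items():
    w=cloud(I);h=cv2.cvtColor(I["frame"],cv2.COLOR_BGR2HSV)
    ok=(abs(w[...,0]-.4)<.25)&(abs(w[...,1]-.1)<.4)&(w[...,2]>.06)&(w[...,2]<.16)
    for c,lo,hi in(("orange",4,16),("green",55,85)):
        m=ok&(h[...,0]>=lo)&(h[...,0]<=hi)&(h[...,1]>130)
        p=w[m];print(n,c,len(p),np.round(np.percentile(p[:,2],[5,50,95]),4))
        for z0,z1 in((.085,.102),(.104,.125),(.125,.14)):
            q=p[(p[:,2]>z0)&(p[:,2]<z1)]
            if len(q)>5:
                r=cv2.minAreaRect(q[:,:2].astype(np.float32));print("  ",z0,len(q),np.round(q.mean(0),4),"rect",np.round(r[0],4),np.round(r[1],4),round(r[2],1))
    # deck: points z .09-.105
    for nm,z0,z1,x0,x1,y0,y1 in(("deck",.088,.106,.25,.6,-.02,.4),("bowl",.052,.07,.3,.6,-.25,-.0)):
        m=(w[...,2]>z0)&(w[...,2]<z1)&(w[...,0]>x0)&(w[...,0]<x1)&(w[...,1]>y0)&(w[...,1]<y1)
        m=m.astype(np.uint8);k,l,st,_=cv2.connectedComponentsWithStats(m);m=l==1+np.argmax(st[1:,4])
        r=cv2.minAreaRect(w[m][:,:2].astype(np.float32));print(n,nm,m.sum(),np.round(w[m].mean(0),4),np.round(r[0],4),np.round(r[1],4),round(r[2],1),np.round(np.median(w[m][:,2]),4),w[m].min(0).round(3),w[m].max(0).round(3))
```

```text
side orange 1010 [0.0967 0.0984 0.1178]
   0.085 776 [0.5132 0.1613 0.0981] rect [0.5163 0.1669] [0.0958 0.0991] 71.9
   0.104 204 [0.5048 0.1368 0.1128] rect [0.4997 0.1449] [0.1236 0.0618] 62.5
side green 384 [0.1019 0.1114 0.132 ]
   0.085 24 [0.4987 0.093  0.1012] rect [0.4945 0.1034] [0.0493 0.0797] 71.5
   0.104 211 [0.4818 0.0674 0.1135] rect [0.4901 0.0912] [0.0828 0.081 ] 76.3
   0.125 75 [0.478  0.0624 0.1298] rect [0.4798 0.0619] [0.0092 0.0393] 54.3
side deck 5049 [0.5252 0.2163 0.0969] [0.5233 0.1892] [0.3385 0.1249] 71.5 0.0974 [0.413 0.014 0.088] [0.6   0.361 0.106]
side bowl 3 [ 0.4778 -0.2295  0.0526] [ 0.4774 -0.2298] [0.0107 0.0017] 74.6 0.0524 [ 0.477 -0.235  0.052] [ 0.48  -0.225  0.053]
top orange 1060 [0.0949 0.0987 0.1195]
   0.085 887 [0.5132 0.1595 0.0981] rect [0.5145 0.1647] [0.0911 0.0949] 72.6
   0.104 126 [0.5024 0.1334 0.117 ] rect [0.5033 0.1467] [0.1061 0.0798] 38.6
top green 54 [0.0999 0.1062 0.1339]
   0.085 10 [0.4962 0.1085 0.1004] rect [0.4952 0.105 ] [0.0472 0.0784] 72.1
   0.104 31 [0.4892 0.0738 0.1088] rect [0.4846 0.0777] [0.0826 0.0773] 63.7
   0.125 7 [0.4769 0.0597 0.1328] rect [0.4799 0.0566] [0.0046 0.0335] 51.7
top deck 6957 [0.5172 0.1812 0.0978] [0.5224 0.1891] [0.339  0.1246] 71.5 0.0979 [0.412 0.011 0.088] [0.6   0.36  0.106]
top bowl 83 [ 0.5235 -0.0473  0.0539] [ 0.5228 -0.0483] [0.0268 0.0329] 15.4 0.0536 [ 0.507 -0.065  0.052] [ 0.536 -0.033  0.058]
```

View pics/c1.png

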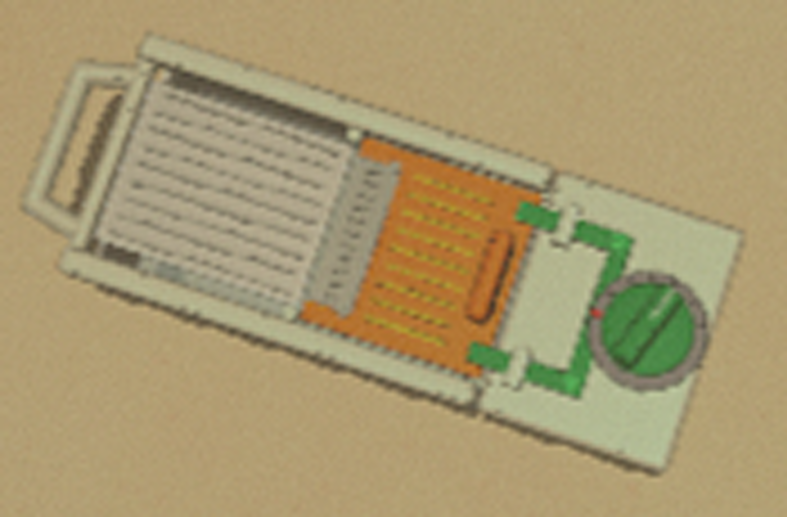

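View pics/c2.png

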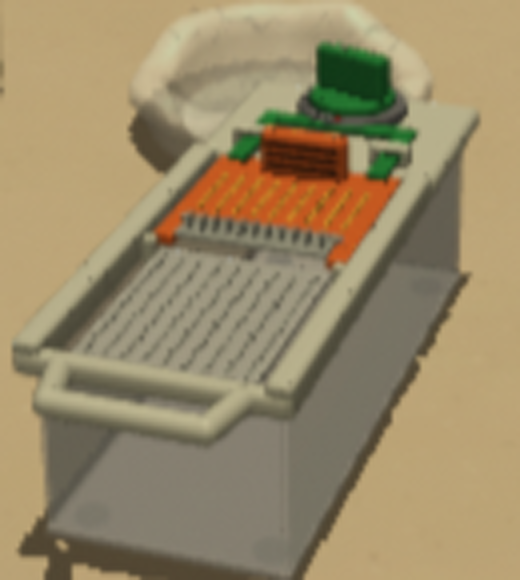

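The crops confirm the orange insert: teeth at c1 (350,230), grip at (490,278), green prongs over its end. The dial pointer (665,300) is about 1.9 rad clockwise from the red mark at (597,313). The last measurement covers the bowl, seat height, insert grip and IK.

```bash
cat >> h.py <<'E'
def down(a): # tool down, tool y at world angle a (deg)
    y=np.array([np.cos(np.radians(a)),np.sin(np.radians(a)),0]);z=np.array([0,0,-1.])
    return q(np.c_[np.cross(y,z),y,z])
def q(M): return R.from_matrix(M).as_quat()[[3,0,1,2]]
YS=71.5
uy=np.array([np.cos(np.radians(YS)),np.sin(np.radians(YS)),0]);ux=np.array([uy[1],-uy[0],0])
S=np.array([.5178,.1742,0])
E
python3 - <<'E'
from h import *
ims=pickle.load(open("i0.pkl","rb"))
for n,I in ims.items():
    w=cloud(I);h=cv2.cvtColor(I["frame"],cv2.COLOR_BGR2HSV)
    l=np.stack([(w-S)@ux,(w-S)@uy,w[...,2]],-1)*1000
    og=(h[...,0]>=4)&(h[...,0]<=16)&(h[...,1]>130)
    gr=(h[...,0]>=50)&(h[...,0]<=90)&(h[...,1]>110)
    near=(abs(l[...,0])<70)&(abs(l[...,1])<200)
    def st(nm,m):
        p=l[m]; print(n,nm,len(p),"min",p.min(0).round(1),"max",p.max(0).round(1),"med",np.median(p,0).round(1)) if len(p) else print(n,nm,0)
    st("grip",og&near&(l[...,2]>114));st("griptop",og&near&(l[...,2]>118))
    st("plate",og&near&(l[...,2]<100)&(l[...,2]>93))
    st("forky",gr&near&(l[...,1]>-95)&(l[...,2]<106))
    st("bar",near&(l[...,1]<-90)&(l[...,2]>120));st("bartop",near&(l[...,1]<-90)&(l[...,2]>129))
    r=np.hypot(l[...,0],l[...,1]+125)
    st("disc",near&(r<30)&(l[...,2]>106)&(l[...,2]<114))
    st("seat",near&(r>24)&(r<26)&~gr);st("deck",near&(r>32)&(l[...,1]<-125)&(l[...,2]>90))
    st("teeth",near&(abs(l[...,0])<45)&(l[...,1]>-5)&(l[...,1]<60)&(l[...,2]>101.5)&~og)
    b=(w[...,0]>.33)&(w[...,0]<.66)&(w[...,1]<-.005)&(w[...,1]>-.28)&(w[...,2]>.02)&(w[...,2]<.09)&(np.nan_to_num(l[...,1])<-160)
    k,L,s_,_=cv2.connectedComponentsWithStats(b.astype(np.uint8));b=L==1+np.argmax(s_[1:,4])
    p=w[b];print(n,"bowl",len(p),p.min(0).round(3),p.max(0).round(3),[np.round(x,3) for x in cv2.minAreaRect(p[:,:2].astype(np.float32))])
q0=state()["joint_pos"]
d=S-.125*uy
for a in(YS-18.5,-127,-73,-18.5): print(a,np.round(inverse_kinematics([d[0],d[1],.12],down(a)),2))
g=S-.048*uy
for a in(71.5,-108.5):print(a,np.round(inverse_kinematics([g[0],g[1],.115],down(a)),2))
for s in(1,-1):
    z=np.array([1,0,-1])/2**.5;y=np.array([0,s,0.]);x=np.cross(y,z)
    r=inverse_kinematics([.5,-.13,.27],q(np.c_[x,y,z]));print(s,None if r is None else np.round(r,2))
E
```

```text
side grip 91 min [-21.3 -50.4 114.1] max [ 21.6 -37.7 121.8] med [ -1.5 -42.7 118.3]
side griptop 48 min [-21.3 -50.4 118.2] max [ 18.4 -39.  121.8] med [ 1.000e-01 -4.400e+01  1.195e+02]
side plate 752 min [-46.3 -55.5  93.2] max [50.4 40.2 99.9] med [ -0.9 -13.5  98.1]
side forky 92 min [-40.4 -94.8  99.7] max [ 40.7 -43.2 105.7] med [ -5.5 -65.4 102.8]
side bar 151 min [ -19.8 -131.5  120.2] max [  21.3 -110.2  135.6] med [  -1.1 -119.9  128.8]
side bartop 75 min [ -19.6 -131.5  129.1] max [  21.3 -110.2  135.6] med [  -0.5 -120.9  132.5]
side disc 140 min [ -23.6 -135.7  106. ] max [ 25.5 -97.4 114. ] med [  -0.  -113.1  110.4]
side seat 25 min [ -25.5 -132.9    4. ] max [  25.5 -100.6  108.4] med [  -7.4 -113.3  105.8]
side deck 157 min [ -61.6 -153.3   91.9] max [  61.  -125.1   99.9] med [ -33.6 -139.    98.2]
side teeth 32 min [-32.   20.9 101.5] max [ 33.5  30.  105.7] med [  3.8  26.7 103. ]
side bowl 1240 [ 0.425 -0.256  0.02 ] [ 0.614 -0.052  0.062] [array([ 0.526, -0.164]), array([0.194, 0.18 ]), np.float64(24.717)]
top grip 101 min [-22.  -50.7 114.1] max [ 20.9 -40.  1
[... 619 characters left out ...]
-99.5 111.6] med [ 1.000e-01 -1.240e+02  1.054e+02]
top deck 435 min [ -62.3 -153.9   91.4] max [  61.6 -125.   105. ] med [ -25.2 -141.5   98.3]
top teeth 82 min [-39.2  -4.7 101.5] max [ 44.4  40.5 108.4] med [ -5.8  23.7 102.5]
top bowl 3202 [ 0.422 -0.257  0.02 ] [ 0.613 -0.029  0.058] [array([ 0.519, -0.152]), array([0.206, 0.195]), np.float64(53.724)]
53.0 [ 0.05 -0.23  1.73 -0.    1.64 -0.88]
-127 [ 0.05 -0.23  1.73 -0.    1.64  2.26]
-73 [ 0.05 -0.23  1.73 -0.    1.64  1.32]
-18.5 [ 0.05 -0.23  1.73 -0.    1.64  0.37]
71.5 [ 0.19 -0.12  1.64 -0.    1.62 -1.06]
-108.5 [ 0.19 -0.12  1.64 -0.    1.62  2.08]
1 [-0.58 -0.81  2.04  0.42  1.25 -2.15]
-1 [-0.58 -0.81  2.04  0.42  1.25  0.99]
```

Run:
```python
from h import *
d=S-.1245*uy-.0005*ux
move_to([d[0],d[1],.22],down(-127));print(state()["time"],state()["joint_pos"].round(2))
move_l([d[0],d[1],.122],speed=.12);s=state();print(s["ft_force"].round(1),s["ee_pos"].round(4))
close();s=state();print(s["time"],s["finger_gap"],s["finger_force"],s["ft_force"].round(1),s["moment"].round(2))
j=s["joint_pos"].copy();j6=j[5]
tgt=inverse_kinematics([d[0],d[1],.122],down(-18.5))
for f in(.33,.66,.9,1.0):
    movej(list(np.array(tgt)*[1,1,1,1,1,0]+np.array([0,0,0,0,0,j6+f*(tgt[5]-j6)])));s=state();print(f,round(s["time"],2),s["joint_pos"][5].round(3),s["moment"].round(2),s["ft_force"].round(1))
d2=get_image("top");cv2.imwrite("pics/t2.png",cv2.resize(d2["frame"][190:305,230:345],None,fx=4,fy=4,interpolation=cv2.INTER_CUBIC))
```

```text
2.175 [ 0.05 -0.23  1.56  0.    1.82  2.26]
[ 1.2 -0.3 -0.3] [0.4783 0.0563 0.123 ]
4.2917 0.012181557204049974 29.993214905261993 [ 3.3  3.7 -2. ] [ 0.67 -0.41 -0.07]
0.33 4.94 1.638 [ 0.61 -0.51  0.01] [ 4.1  4.4 -2.3]
0.66 5.59 1.013 [ 0.65 -0.58  0.01] [ 3.6  4.4 -2.3]
0.9 6.1 0.558 [ 0.66 -0.6   0.01] [ 3.6  4.7 -1.6]
1.0 6.4 0.369 [ 0.71 -0.63  0.05] [ 4.2  4.7 -2.4]
```

Run:
```python
from h import *
j=state()["joint_pos"].copy()
for k in range(8):
    j[5]-=.02;movej(list(j));hold(.1);s=state();print(round(s["time"],2),round(s["joint_pos"][5],3),s["moment"].round(3),round(s["finger_gap"],4))
    if abs(s["moment"][2])>.35:break
```

```text
6.8 0.35 [ 0.34  -0.208 -0.376] 0.0122
```

Run:
```python
from h import *
gripper_open();p=state()["ee_pos"];move_l([p[0],p[1],.20],speed=.15)
g=S-.0456*uy-.0007*ux+.003*uy
move_to([g[0],g[1],.22],down(-108.5));s=state();print(s["time"],s["joint_pos"].round(2),s["ee_pos"].round(4),g)
d=get_image("side");a=cv2.resize(d["frame"][190:320,230:375],None,fx=4,fy=4,interpolation=cv2.INTER_CUBIC)
cv2.imwrite("pics/s3.png",a)
w=cloud(d);h=cv2.cvtColor(d["frame"],cv2.COLOR_BGR2HSV)
l=np.stack([(w-S)@ux,(w-S)@uy,w[...,2]],-1)*1000
near=(abs(l[...,0])<70)&(abs(l[...,1])<160)
for nm,m in(("bar",near&(h[...,0]>50)&(h[...,0]<90)&(h[...,1]>110)&(l[...,1]<-90)&(l[...,2]>120)&(l[...,2]<140)),("fork",near&(h[...,0]>50)&(h[...,0]<90)&(h[...,1]>110)&(l[...,1]>-95)&(l[...,2]<107)),("grip",near&(h[...,0]<17)&(h[...,0]>3)&(h[...,1]>130)&(l[...,2]>114)&(l[...,2]<126))):
    p=l[m];print(nm,len(p),p.min(0).round(1) if len(p) else '',p.max(0).round(1) if len(p) else '')
```

```text
10.2333 [ 0.19 -0.12  1.46 -0.    1.8   2.09] [0.5034 0.1339 0.2194] [0.503619   0.13402353 0.        ]
bar 77 [  -5.9 -138.6  120.1] [   4.6 -100.6  135. ]
fork 43 [-39.7 -94.6 100.3] [ 39.1 -58.9 104.5]
grip 91 [-21.2 -50.3 114. ] [ 21.4 -37.7 121.8]
```

View pics/s3.png

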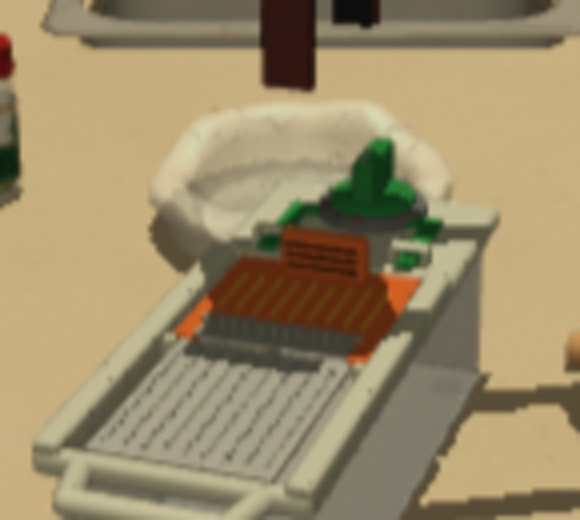

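The picture shows the dial bar (375,175) parallel to the slicer and the prongs (270,240) and (407,262) clear of the insert's end. Dial home, insert unlocked. Next: grasp the grip.

Run:
```python
from h import *
p=S-.0456*uy-.0007*ux+.003*uy
move_l([p[0],p[1],.135],speed=.12)
move_l([p[0],p[1],.1155],speed=.04);s=state();print(s["time"],s["ft_force"].round(1),s["ee_pos"].round(4),((s["ee_pos"]-S)@uy).round(4))
close();s=state();print(s["time"],s["finger_gap"],s["finger_force"],s["ft_force"].round(1),s["ee_pos"].round(4),((s["ee_pos"]-S)@uy).round(4))
```

```text
11.775 [-0.2  1.   0.4] [0.5035 0.134  0.1154] -0.0426
12.95 0.009789175101740417 30.000028610229492 [ 0.  -1.1  0.3] [0.5036 0.1339 0.1155] -0.0427
```

Run:
```python
from h import *
p=state()["ee_pos"]
move_l([p[0],p[1],.16],speed=.05);s=state();print(s["time"],s["ft_force"].round(1),s["finger_gap"])
move_l([p[0],p[1],.30],speed=.12);s=state();print(s["time"],s["ft_force"].round(1),s["finger_gap"])
z=np.array([1,0,-1])/2**.5;y=np.array([0,-1.,0]);Q=q(np.c_[np.cross(y,z),y,z])
T=np.array([.518,-.148,.25])+[0,-.036,0]+.0245*np.array([-1,0,1])/2**.5
print(T,inverse_kinematics(T,Q),inverse_kinematics(T+[0,0,.06],Q))
for n in("side","top"):
    d=get_image(n);cv2.imwrite(f"pics/{n}4.png",d["frame"])
a,b=[cv2.imread(f"pics/{n}4.png") for n in("side","top")]
cv2.imwrite("pics/m4.png",np.hstack([a[60:460,180:480],b[130:430,180:480].copy() if 0 else cv2.resize(b[130:430,180:480],(400,400))]))
```

```text
13.9917 [ 0.4 -0.  -2.1] 0.009995044328183456
15.3083 [-0.4 -0.2 -1.5] 0.00958782573912037
[ 0.50067588 -0.184       0.26732412] [-0.72426217 -0.72164332  1.99369152  0.51303385  1.26816035  0.84546649] [-0.72426217 -0.68934855  1.86787015  0.5008604   1.34993975  0.892463  ]
```

View pics/m4.png

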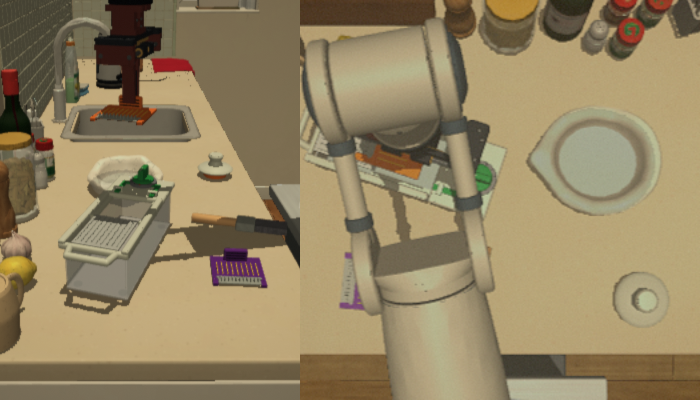

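The insert hangs level in the gripper (125,112 in the side half) and the recess is empty. Next I move it over the bowl.

Run:
```python
from h import *
z=np.array([1,0,-1])/2**.5;y=np.array([0,-1.,0]);Q=q(np.c_[np.cross(y,z),y,z])
T=np.array([.50067,-.184,.2673])
move_to(T+[0,0,.06],Q);move_l(T,speed=.06);hold(.5)
s=state();print(s["time"],s["ee_pos"].round(4),s["ft_force"].round(1),s["finger_gap"],s["finger_force"])
D={}
for n in("side","top"):
    d=get_image(n);cv2.imwrite(f"pics/{n}5.png",d["frame"])
    w=cloud(d);h=cv2.cvtColor(d["frame"],cv2.COLOR_BGR2HSV)
    m=(h[...,0]>=4)&(h[...,0]<=17)&(h[...,1]>130)&(w[...,2]>.18)&(w[...,2]<.34)&(abs(w[...,0]-.52)<.15)&(abs(w[...,1]+.15)<.12)
    p=w[m];print(n,len(p))
    if len(p)>20:
        c=np.median(p,0);k=np.ones(len(p),bool)
        for _ in range(6):
            c=p[k].mean(0);v=np.linalg.svd(p[k]-c)[2][2];k=abs((p-c)@v)<.004
        print(c.round(3),v.round(3),k.sum(),p[k].min(0).round(3),p[k].max(0).round(3))
a,b=[cv2.imread(f"pics/{n}5.png") for n in("side","top")]
cv2.imwrite("pics/m5.png",np.hstack([cv2.resize(a[60:260,200:400],(400,400)),cv2.resize(b[130:330,290:490],(400,400))]))
```

```text
18.275 [ 0.5007 -0.184   0.2673] [ 1.2 -0.1 -1.6] 0.009737673556807061 30.000362992286682
side 956
[ 0.474 -0.151  0.296] [-0.656 -0.134 -0.743] 191 [ 0.419 -0.184  0.251] [ 0.52  -0.097  0.336]
top 1477
[ 0.519 -0.152  0.262] [-0.707  0.007  0.707] 1262 [ 0.482 -0.195  0.222] [ 0.548 -0.104  0.293]
```

View pics/m5.png

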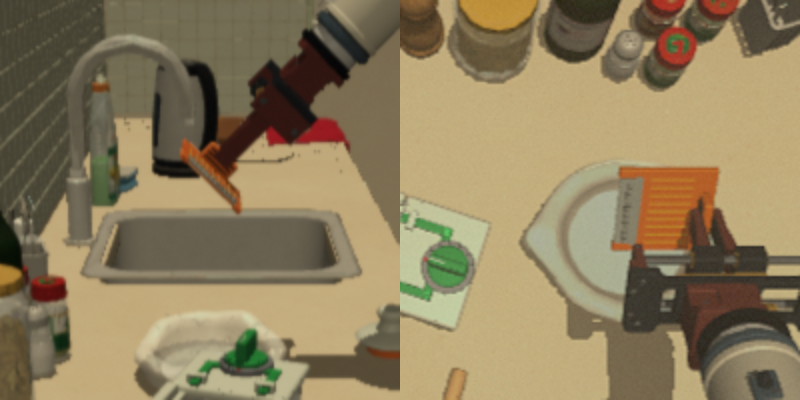

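The plate normal measures (-0.707, 0.007, 0.707) and the plate middle about (0.519, -0.150, 0.253), over the bowl centre. The picture shows the insert held firmly at 45° and the dial still at zero.

```bash
python3 -c "
from bench import *
hold(.5);print(job_done())"
```

```text
the job is handed in; nothing more can be done
None
```

The job is handed in at about 19 s on the robot's clock: the dial is back at its zero stop, and the orange insert is held at rest over the bowl centre, about 25 cm up, with its toothed face tipped 45° towards the person at the front.

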